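# Air the pie without slamming its lid

## Task

Air the golden-brown pie, the lighter of the two: with a fingertip press down the front lever of the pie keeper that holds it until the lid stands fully open, keep it open for three seconds, then ease the lever up so that the lid comes down slowly and shuts without slamming. Move the lid only through its lever; keep the dark pie's keeper shut, and do not pick up or shift the things lying around.

Things in the scene. Friction and masses are not known exactly. Their poses are not given: they have to be found in the camera images.
- keeper_a: fixed keeper of the golden-brown crumble pie, which shows through its clear lid: pale wooden plinth 214 x 214 mm, 56 mm high; the clear 68 mm box lid on it (top at 124 mm) is hinged along the back edge. Origin under the plinth's centre, on the counter; x to its back, y to its left, z up; the front with the lever is the -x side, roughly towards the robot. The two keepers differ only in the pie.
- pad_a (a point): top centre of the black pad (32 mm deep, 40 wide, 10 thick) on the end of that keeper's lever; moves with it. It juts from the middle of the plinth's front, 171 mm before the keeper's origin. Pivot 42 mm up, inside the plinth, 110 mm behind the pad. Pad height: 66 mm at rest (front edge tilted up 0.15 rad), 29 mm at the stop (tilted down 0.19). Pressing takes about 6 to 16 N.
- lid_a (a joint): angle of that keeper's clear lid (rad): 0 shut, about 1.02 fully open, with the lever at its stop. The lid turns three times as far as the lever (0 to 0.34 rad) and swings up and back, away from the lever. No damper, no catch: when let go, the lid drops at once and pushes the lever up again.
- keeper_b: fixed keeper of the dark brown, almost black pie, which shows through its clear lid: pale wooden plinth 214 x 214 mm, 56 mm high; the clear 68 mm box lid on it (top at 124 mm) is hinged along the back edge. Origin under the plinth's centre, on the counter; x to its back, y to its left, z up; the front with the lever is the -x side, roughly towards the robot. The two keepers differ only in the pie.
- pad_b (a point): top centre of the black pad (32 mm deep, 40 wide, 10 thick) on the end of that keeper's lever; moves with it. It juts from the middle of the plinth's front, 171 mm before the keeper's origin. Pivot 42 mm up, inside the plinth, 110 mm behind the pad. Pad height: 66 mm at rest (front edge tilted up 0.15 rad), 29 mm at the stop (tilted down 0.19). Pressing takes about 6 to 16 N.
- lid_b (a joint): angle of that keeper's clear lid (rad): 0 shut, about 1.02 fully open, with the lever at its stop. The lid turns three times as far as the lever (0 to 0.34 rad) and swings up and back, away from the lever. No damper, no catch: when let go, the lid drops at once and pushes the lever up again.
- bell: round white counter bell, 74 mm across, 57 mm high, loose, stands between the two levers; origin under its centre. Not to be disturbed.
- packet: flat brown paper packet 62 x 100 x 14 mm lying loose on the counter at the left; origin under its centre. Not to be disturbed.
- cookies: clear bag of cookies 64 x 96 x 94 mm standing loose at the left; origin under its centre. Not to be disturbed.
- marker: white marker pen with a black cap, 135 mm long, 17 mm thick, lying loose at the right; origin under its centre. Not to be disturbed.

How it is judged:
By the outcome, as a careful person would: the job done as asked, in the order asked, and still so for the second after the job is handed in, with the robot touching nothing.
It also fails if it takes over 45 s, if anything falls off the work surface, if the arm or the gripper's body presses on something with over 40 N, if the wrist force passes 120 N, or if a joint passes its speed limit or range.

## Robot

A 6-joint arm with a two-finger parallel gripper is mounted at the origin on a cart in front of the work surface, level with it; the furniture and walls round the work are solid. World frame = base frame: x ahead of the robot, y to its left, z up, the work surface at z = 0. Lengths are in m, angles in rad, forces in N, time in s.
With the tool pointing down it reaches from about 0.25 to 0.725 m from the base axis. Payload 9.7 kg.
Tool frame: the origin (TCP) lies midway between the tips of the shut fingers; the grasp point (between the pads) lies 19 mm behind it; z points along the fingers, y is the line along which they close (so a half turn about z gives the same grasp; the last joint's range is limited). The gripper opens to 85 mm and grips with 20 to 120 N. Pads are 22 mm wide; open, the fingers measure 114 mm over their backs; the gripper's body (76 mm by 85 mm) begins 54 mm behind the grasp point. The pads swing forward as they close: fully open they stand 13 mm farther back than shut.
Start: joints at [1.325, 0.087, 0.176, 1.66, 0, 1.571], TCP at [0.134, 0.533, 0.231] pointing down, gripper open.
Joint ranges: [-3.13, 3.13], [-0.85, 1.81], [-1.15, 1.24], [-2.2, 2.28], [-1.44, 1.52], [-3.14, 3.14]. Speed limits (rad/s): [2.22, 2.22, 2.57, 3.14, 3.14, 3.14].

## Interface

Orientations are given as a unit quaternion [x, y, z, w].
In Python, from bench import telemetry, camera, get_calibration, ctrl gives the robot as it stands.
- The arm moves only by the shell command python3 -m creep 'ROWS' [FORCE]. ROWS is JSON, a list of rows, each a list of 3 entries, a list of its own where there are three numbers: the shift along the tool's x, y, z as a fraction of full scale, then the turn, a rotation vector about the tool's x, y, z as a fraction of full scale, then the opening, from 0 (shut) to 1 (fully open). A call has 1 to 5 rows; each row is the pose to reach, as a shift and turn from the pose commanded when the call began, along the tool's axes at that moment; what a row does not reach only later rows make up. Full scale, the value 1, is 100 cm for a shift and 45 degrees for a turn. A row lasts 1/8 s, in which the tool goes at most 62.5 mm and 10.7 degrees, less where a joint would pass 70% of its speed; a pose out of reach is approached as far as the arm can. A call with a number of a shift or a turn outside -1 to 1 is refused whole. A call with a gripper value outside its range is refused whole. The fingers move at their own pace and stop on an object; FORCE is the grip in N (left out, the last holds). Time passes only in rows, so rows that repeat a pose let the fingers close. It gives the time, the measured TCP pose, the force, the opening and the grip force at its end, in the units of the state.
- telemetry.state(): the state, without advancing time (a new reading comes with each control period).
- camera(name): name is "side" or "top"; returns (picture, depth): 400x640x3 uint8, red, green, blue; 400x640 float32, m along the optical axis (not along the pixel's ray), 0 where there is no reading.
- get_calibration(name): a dict with "fx", "fy", "cx", "cy" (pixels), "k1" (the pictures are not rectified: a ray, as slopes to the right and down, at radius r is drawn at 1 + k1 r^2 times it, then the intrinsics apply), "rvec" (rotation vector, rad) and "tvec" (3), from world to camera coordinates, as OpenCV has them. Camera axes: x right, y down, z forward; pixel columns grow to the right and rows downward; lengths in m; the calibration is good to about 2 mm. A picture is of the moment at which its call begins. get_calibration takes no time and is no camera call.
- ctrl.job_done(): hands the job in; it is judged then, once.
The state is a dict: "time": time; "joints": joint angles; "joint_velocities": joint speeds; "joint_efforts": joint torques, N m; "eef_pos": TCP position; "orientation": TCP orientation; "force": force on the tool from outside, world axes, zero at the start; "moment": the same for the moment, N m; "opening": finger opening in m; "grip_force": force on a finger pad.
Only numpy, scipy, OpenCV 4.12 (cv2) and the standard library are available. Lean on these libraries where they do the work, as an engineer would, in place of code of your own. Each camera call takes 0.05 s, during which the arm holds its last target. There are 200 camera calls.

## Working session

There is one attempt and no reset: what is moved stays moved. The work goes in short steps, Python scripts to look and compute and a shell command to move; the robot and the scene stay as the last step left them, time stands still between calls to the robot, and variables do not carry over. Pictures are saved under pics/ and viewed, at most 10 in all, crops included, and the job is handed in when it is done.

```bash
ls; mkdir -p pics
cat > h.py <<'E'
import numpy as np, cv2
from bench import telemetry, camera, get_calibration, ctrl
def snap(n,f):
    im,d=camera(n); cv2.imwrite(f'pics/{f}.png',im[:,:,::-1]); np.save(f'pics/{f}.npy',d); return im,d
def cam(n):
    c=get_calibration(n); return c,cv2.Rodrigues(np.array(c['rvec'],float))[0],np.array(c['tvec'],float).ravel()
def rays(n,uv):
    c,R,t=cam(n); K=np.array([[c['fx'],0,c['cx']],[0,c['fy'],c['cy']],[0,0,1.]])
    p=cv2.undistortPoints(np.array(uv,float).reshape(-1,1,2),K,np.array([c['k1'],0,0,0.])).reshape(-1,2)
    r=np.c_[p,np.ones(len(p))]; return -R.T@t, r@R, r
def onplane(n,uv,z):
    o,w,_=rays(n,uv); return o+w*((z-o[2])/w[:,2])[:,None]
def atdepth(n,uv,d):
    o,w,_=rays(n,uv); return o+w*np.array(d).reshape(-1,1)
E
python3 - <<'E'
from h import *
for n in('top','side'):
    snap(n,n+'0'); c,R,t=cam(n); print(n,(-R.T@t).round(3),R[2].round(2),c['fx'],c['k1'])
s=telemetry.state(); print({k:np.round(v,3) for k,v in s.items()})
E
```

```text
pics
top [0.223 0.026 1.623] [ 0.22  0.   -0.98] 491.46834796736755 -0.01934690221630657
side [ 0.294 -1.096  0.88 ] [ 0.22  0.79 -0.57] 478.1901501288041 -0.14606136057645844
{'time': np.float64(0.1), 'joints': array([1.325, 0.087, 0.175, 1.66 , 0.   , 1.571]), 'joint_velocities': array([ 0.   ,  0.   ,  0.003,  0.   , -0.002, -0.001]), 'joint_efforts': array([-1.0000e-03, -5.2156e+01,  4.6565e+01,  1.6000e-02, -0.0000e+00,
        0.0000e+00]), 'eef_pos': array([0.134, 0.533, 0.231]), 'orientation': array([ 0.123,  0.992, -0.001, -0.   ]), 'force': array([-0.008, -0.034,  1.056]), 'moment': array([-0.005, -0.009, -0.05 ]), 'grip_force': np.float64(0.0), 'opening': np.float64(0.085)}
```

View pics/top0.png

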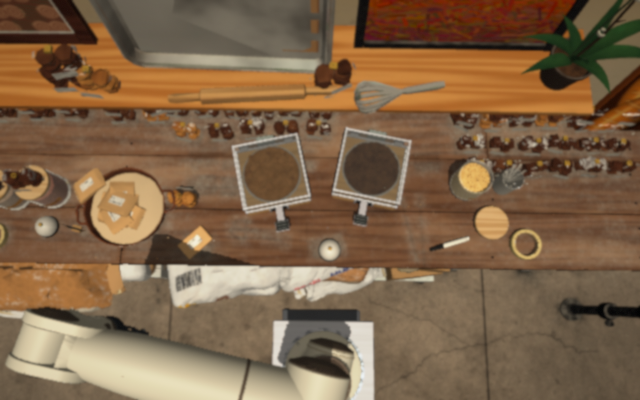

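View pics/side0.png

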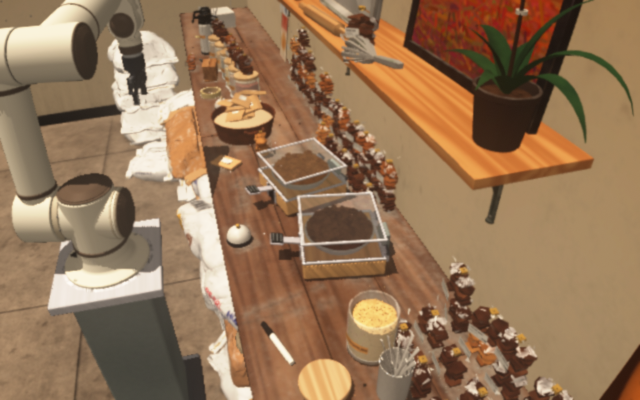

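The top picture shows the lighter, golden-brown pie in the left keeper, centred about (272,175), with its pad near (283,224). The dark pie is in the right keeper at (371,167), pad (360,218), and the bell is at (330,250) between the levers. The side picture agrees: the left keeper is the farther one, with its pad about (252,190).

Run:
```python
from h import *
for n,boxes in (('top',{'a':(268,212,298,236),'b':(345,206,375,228)}),('side',{'a':(240,178,275,202),'b':(262,226,302,250)})):
    im=cv2.imread(f'pics/{n}0.png'); d=np.load(f'pics/{n}0.npy')
    for k,(x0,y0,x1,y1) in boxes.items():
        m=(im[y0:y1,x0:x1].max(2)<75).astype(np.uint8)
        N,l,st,c=cv2.connectedComponentsWithStats(m); i=1+st[1:,4].argmax()
        uv=c[i]+[x0,y0]; ys,xs=np.where(l==i); dd=np.median(d[ys+y0,xs+x0])
        print(n,'pad',k,uv.round(1),st[i],'plane66',onplane(n,uv,.064)[0].round(3),'depth',atdepth(n,uv,dd)[0].round(3))
        bx=cv2.boxPoints(cv2.minAreaRect(np.c_[xs+x0,ys+y0].astype(np.float32)))
        print(onplane(n,bx,.066)[:,:2].round(3).tolist())
im=cv2.imread('pics/top0.png')
for k,(u,v) in {'a':(272,175),'b':(371,167)}.items(): print(k,'bgr',im[v-12:v+12,u-12:u+12].mean((0,1)).round())
# bell, lid corners (read from picture) at z=.124
print('bell',onplane('top',[(330,250)],.05).round(3))
P=onplane('top',[(233,140),(299,133),(311,205),(243,212)],.124); print('lid a BL BR FR FL',P[:,:2].round(3).tolist())
ctr=P.mean(0); ax=(P[0]+P[1]-P[2]-P[3])[:2]; ax/=np.hypot(*ax); print('ctr',ctr.round(3),'yaw',np.degrees(np.arctan2(ax[1],ax[0])),'pad pred',(ctr[:2]-.171*ax).round(3))
big=cv2.resize(im[100:270,150:420],None,fx=2.9,fy=2.9,interpolation=cv2.INTER_CUBIC); cv2.imwrite('pics/crop0.png',big)
```

```text
top pad a [283.5 223.5] [  8   4  15  14 102] plane66 [0.451 0.13  0.064] depth [0.451 0.13  0.066]
[[0.467, 0.158], [0.477, 0.115], [0.442, 0.106], [0.432, 0.149]]
top pad b [358.5 217.6] [  8   4  13  14 105] plane66 [ 0.473 -0.11   0.064] depth [ 0.473 -0.11   0.067]
[[0.497, -0.092], [0.498, -0.131], [0.455, -0.13], [0.455, -0.092]]
side pad a [271.3 195.5] [29 12  5 12 44] plane66 [0.495 0.085 0.064] depth [0.507 0.151 0.018]
[[0.494, 0.113], [0.506, 0.109], [0.493, 0.052], [0.482, 0.055]]
side pad b [276.9 238.4] [11  8  9  8 31] plane66 [ 0.468 -0.119  0.064] depth [ 0.466 -0.125  0.069]
[[0.455, -0.129], [0.461, -0.1], [0.482, -0.106], [0.475, -0.135]]
a bgr [ 47.  74. 102.]
b bgr [43. 55. 71.]
bell [[ 0.37 -0.02  0.05]]
lid a BL BR FR FL [[0.709, 0.294], [0.735, 0.084], [0.501, 0.042], [0.476, 0.252]]
ctr [0.605 0.168 0.124] yaw 10.213630302864765 pad pred [0.437 0.138]
```

View pics/crop0.png

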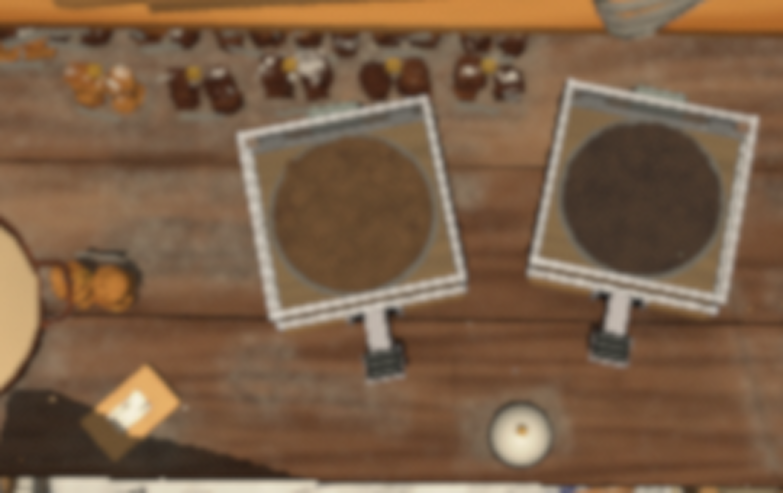

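The crop confirms the left keeper as A. Pad A is at crop (386,361), which gives about (0.448, 0.132, 0.066) with the ray and depth agreeing. Keeper yaw is about 12°. I'll move above it with the fingers shut.

```bash
python3 -m creep '[[[-0.04,-0.031,0],[0,0,-0.12],0],[[-0.08,-0.062,0],[0,0,-0.24],0],[[-0.12,-0.094,0],[0,0,-0.36],0],[[-0.16,-0.125,0],[0,0,-0.48],0],[[-0.2,-0.156,0],[0,0,-0.6],0]]' 40
cat > go.py <<'E'
import sys; from h import *; from scipy.spatial.transform import Rotation as Ro
s=telemetry.state(); R=Ro.from_quat(s['orientation']); t=np.array([float(v) for v in sys.argv[1:4]])
print('t',round(s['time'],2),'pos',np.round(s['eef_pos'],4),'shift',R.inv().apply(t-s['eef_pos']).round(4),'F',np.round(s['force'],1),'open',round(s['opening'],3),'axes',R.as_matrix().round(2).tolist())
E
python3 go.py 0.446 0.132 0.231
```

```text
time: 0.72
eef_pos: [0.2905, 0.332, 0.231]
orientation: [-0.114, 0.993, -0.0, -0.0]
force: [0.4, -0.1, -0.1]
opening: 0.0001
grip_force: 0.0
t 0.72 pos [0.2905 0.332  0.231 ] shift [-1.061e-01 -2.301e-01  1.000e-04] F [ 0.4 -0.1 -0.1] open 0.0 axes [[-0.97, -0.23, -0.0], [-0.23, 0.97, -0.0], [0.0, -0.0, -1.0]]
```

```bash
python3 -m creep '[[[-0.021,-0.046,0],[0,0,0],0],[[-0.042,-0.092,0],[0,0,0],0],[[-0.064,-0.138,0],[0,0,0],0],[[-0.085,-0.184,0],[0,0,0],0],[[-0.106,-0.23,0],[0,0,0],0]]'; python3 -m creep '[[[0,0,0.04],[0,0,0],0],[[0,0,0.08],[0,0,0],0],[[0,0,0.12],[0,0,0],0],[[0,0,0.12],[0,0,0],0]]'
python3 - <<'E'
from h import *
snap('side','s1');snap('top','t1')
im=cv2.imread('pics/s1.png')[110:250,180:360]; a=cv2.resize(im,None,fx=3,fy=3,interpolation=cv2.INTER_CUBIC)
b=cv2.imread('pics/t1.png')[130:260,230:340]; b=cv2.resize(b,None,fx=2.3,fy=2.3,interpolation=cv2.INTER_CUBIC)
o=np.zeros((420,800,3),np.uint8); o[:a.shape[0],:540]=a; o[:b.shape[0],545:545+b.shape[1]]=b[:,:255]; cv2.imwrite('pics/m1.png',o)
E
python3 go.py 0.446 0.132 0.111
```

```text
time: 1.35
eef_pos: [0.4453, 0.1314, 0.2311]
orientation: [-0.112, 0.994, 0.0, -0.0]
force: [0.7, -0.1, -0.1]
opening: -0.0
grip_force: 0.0
time: 1.85
eef_pos: [0.4427, 0.1324, 0.1086]
orientation: [-0.112, 0.994, -0.0, -0.003]
force: [-0.4, 0.5, 0.1]
opening: -0.0
grip_force: 0.0
t 1.95 pos [0.4447 0.1331 0.1124] shift [-0.001  -0.0013  0.0014] F [-0.3  0.9  0.5] open -0.0 axes [[-0.97, -0.22, 0.0], [-0.22, 0.97, 0.0], [-0.0, -0.0, -1.0]]
```

View pics/m1.png

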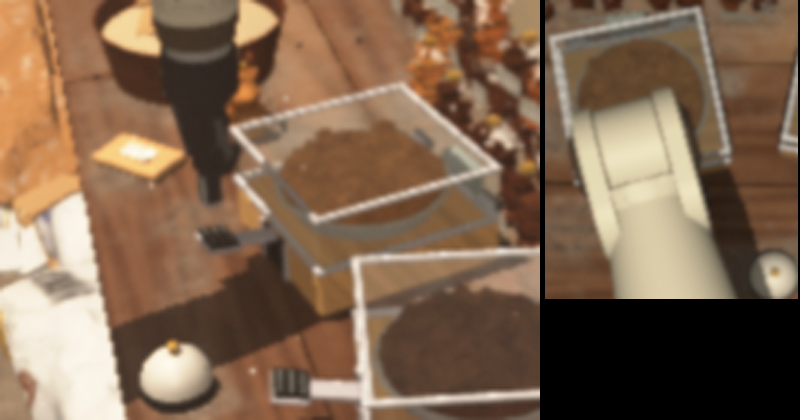

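In the side crop the fingertip is at about (208,200), just above pad A, which is at about (218,238). The lid is shut. I'll check the alignment numerically by projecting.

Run:
```python
from h import *
c,R,t=cam('side'); K=np.array([[c['fx'],0,c['cx']],[0,c['fy'],c['cy']],[0,0,1.]])
p=telemetry.state()['eef_pos']
for q in (p,[p[0],p[1],.066]): print(cv2.projectPoints(np.array([q],float),np.array(c['rvec'],float),t,K,np.array([c['k1'],0,0,0]))[0].ravel().round(1))
im=cv2.imread('pics/s1.png');d=np.load('pics/s1.npy')
x0,y0,x1,y1=240,180,264,197
m=(im[y0:y1,x0:x1].max(2)<75).astype(np.uint8);N,l,st,cc=cv2.connectedComponentsWithStats(m);i=1+st[1:,4].argmax();uv=cc[i]+[x0,y0];print(uv,st[i],onplane('side',uv,.064).round(3))
```

```text
[250.9 176.3]
[252.1 189. ]
[252.79591837 189.63265306] [ 8  7 11  6 49] [[0.447 0.132 0.064]]
```

```bash
python3 -m creep '[[[0,0,0.01],[0,0,0],0],[[0,0,0.02],[0,0,0],0],[[0,0,0.03],[0,0,0],0],[[0,0,0.038],[0,0,0],0],[[0,0,0.042],[0,0,0],0]]'; python3 -m creep '[[[0,0,0.002],[0,0,0],0],[[0,0,0.004],[0,0,0],0],[[0,0,0.006],[0,0,0],0],[[0,0,0.008],[0,0,0],0],[[0,0,0.01],[0,0,0],0]]'; python3 go.py 0.446 0.132 0.029
```

```text
time: 2.58
eef_pos: [0.4443, 0.1329, 0.0686]
orientation: [-0.112, 0.994, -0.0, -0.0]
force: [0.3, 0.1, -0.6]
opening: -0.0002
grip_force: 0.0
time: 3.2
eef_pos: [0.4445, 0.133, 0.0601]
orientation: [-0.112, 0.994, 0.0, 0.0]
force: [-4.0, -1.4, 7.6]
opening: 0.0002
grip_force: 3.4
t 3.2 pos [0.4445 0.133  0.0601] shift [-0.0012 -0.0013  0.0311] F [-4.  -1.4  7.6] open 0.0 axes [[-0.97, -0.22, 0.0], [-0.22, 0.97, 0.0], [-0.0, 0.0, -1.0]]
```

```bash
python3 -m creep '[[[0,0,0.002],[0,0,0],0],[[0,0,0.004],[0,0,0],0],[[0,0,0.006],[0,0,0],0],[[0,0,0.008],[0,0,0],0],[[0,0,0.01],[0,0,0],0]]'; python3 -m creep '[[[0,0,0.002],[0,0,0],0],[[0,0,0.004],[0,0,0],0],[[0,0,0.006],[0,0,0],0],[[0,0,0.008],[0,0,0],0],[[0,0,0.01],[0,0,0],0]]'; python3 -m creep '[[[0,0,0.002],[0,0,0],0],[[0,0,0.004],[0,0,0],0],[[0,0,0.006],[0,0,0],0],[[0,0,0.007],[0,0,0],0],[[0,0,0.008],[0,0,0],0]]'; python3 go.py 0.446 0.132 0.029
```

```text
time: 3.82
eef_pos: [0.4444, 0.133, 0.0499]
orientation: [-0.112, 0.994, 0.0, -0.0]
force: [-3.7, -0.8, 5.6]
opening: -0.0002
grip_force: 2.9
time: 4.45
eef_pos: [0.4445, 0.133, 0.0395]
orientation: [-0.113, 0.994, 0.0, -0.0]
force: [-4.1, -1.3, 4.5]
opening: -0.0002
grip_force: 2.3
time: 5.08
eef_pos: [0.4449, 0.1331, 0.0313]
orientation: [-0.112, 0.994, 0.0, 0.0]
force: [-1.3, 0.3, 2.1]
opening: -0.0002
grip_force: 1.0
t 5.08 pos [0.4449 0.1331 0.0313] shift [-0.0009 -0.0013  0.0023] F [-1.3  0.3  2.1] open -0.0 axes [[-0.97, -0.22, 0.0], [-0.22, 0.97, 0.0], [-0.0, -0.0, -1.0]]
```

```bash
python3 -m creep '[[[0,0,0.001],[0,0,0],0],[[0,0,0.002],[0,0,0],0],[[0,0,0.003],[0,0,0],0],[[0,0,0.003],[0,0,0],0]]'; python3 go.py 0.446 0.132 0.029
python3 - <<'E'
from h import *
snap('side','s2')
im=cv2.imread('pics/s2.png')[90:260,180:400]; cv2.imwrite('pics/m2.png',cv2.resize(im,None,fx=3,fy=3,interpolation=cv2.INTER_CUBIC))
E
```

```text
time: 5.58
eef_pos: [0.4451, 0.1332, 0.0295]
orientation: [-0.112, 0.994, 0.0, 0.001]
force: [-2.8, -0.6, 12.0]
opening: -0.0002
grip_force: 5.8
t 5.58 pos [0.4451 0.1332 0.0295] shift [-0.0006 -0.0013  0.0005] F [-2.8 -0.6 12. ] open -0.0 axes [[-0.97, -0.22, 0.0], [-0.22, 0.97, 0.0], [-0.0, 0.0, -1.0]]
```

View pics/m2.png

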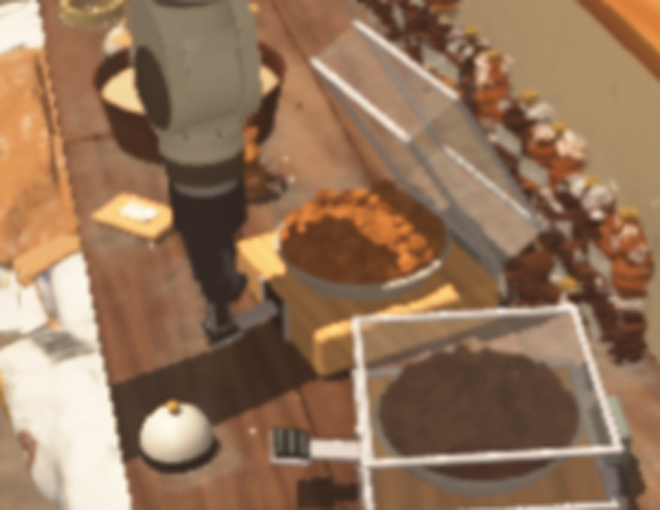

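The lid of A stands wide open (crop (310–540, 20–270)), the golden pie is uncovered, and keeper B is shut. The force jump from 2 to 12 N shows the lever is on its stop. I'll press slightly firmer and hold for over 3 s.

```bash
python3 -m creep '[[[0,0,0.001],[0,0,0],0],[[0,0,0.001],[0,0,0],0],[[0,0,0.001],[0,0,0],0],[[0,0,0.001],[0,0,0],0],[[0,0,0.001],[0,0,0],0]]'
python3 -m creep '[[[0,0,0],[0,0,0],0],[[0,0,0],[0,0,0],0],[[0,0,0],[0,0,0],0],[[0,0,0],[0,0,0],0],[[0,0,0],[0,0,0],0]]'
python3 -m creep '[[[0,0,0],[0,0,0],0],[[0,0,0],[0,0,0],0],[[0,0,0],[0,0,0],0],[[0,0,0],[0,0,0],0],[[0,0,0],[0,0,0],0]]'
python3 -m creep '[[[0,0,0],[0,0,0],0],[[0,0,0],[0,0,0],0],[[0,0,0],[0,0,0],0],[[0,0,0],[0,0,0],0],[[0,0,0],[0,0,0],0]]'
python3 -m creep '[[[0,0,0],[0,0,0],0],[[0,0,0],[0,0,0],0],[[0,0,0],[0,0,0],0],[[0,0,0],[0,0,0],0],[[0,0,0],[0,0,0],0]]'
python3 -m creep '[[[0,0,0],[0,0,0],0],[[0,0,0],[0,0,0],0],[[0,0,0],[0,0,0],0],[[0,0,0],[0,0,0],0],[[0,0,0],[0,0,0],0]]'
python3 go.py 0.446 0.132 0.029
```

```text
time: 6.25
eef_pos: [0.4452, 0.1332, 0.0292]
orientation: [-0.112, 0.994, 0.0, 0.001]
force: [-5.6, -1.2, 18.0]
opening: 0.0002
grip_force: 9.7
time: 6.88
eef_pos: [0.4452, 0.1332, 0.0292]
orientation: [-0.112, 0.994, 0.0, 0.001]
force: [-6.2, -2.4, 18.8]
opening: 0.0001
grip_force: 9.7
time: 7.5
eef_pos: [0.4452, 0.1332, 0.0292]
orientation: [-0.112, 0.994, 0.0, 0.001]
force: [-5.9, -0.9, 18.1]
opening: -0.0
grip_force: 9.7
time: 8.12
eef_pos: [0.4451, 0.1332, 0.0292]
orientation: [-0.112, 0.994, 0.0, 0.001]
force: [-5.3, -0.6, 17.9]
opening: 0.0001
grip_force: 9.7
time: 8.75
eef_pos: [0.4452, 0.1332, 0.0292]
orientation: [-0.112, 0.994, 0.0, 0.001]
force: [-6.6, -1.6, 18.7]
opening: -0.0
grip_force: 9.7
time: 9.38
eef_pos: [0.4452, 0.1332, 0.0292]
orientation: [-0.112, 0.994, 0.0, 0.001]
force: [-6.2, -1.4, 19.2]
opening: -0.0001
grip_force: 9.7
t 9.38 pos [0.4452 0.1332 0.0292] shift [-0.0006 -0.0013  0.0002] F [-6.2 -1.4 19.2] open -0.0 axes [[-0.97, -0.22, 0.0], [-0.22, 0.97, 0.0], [-0.0, 0.0, -1.0]]
```

```bash
python3 -m creep '[[[0,0,-0.001],[0,0,0],0],[[0,0,-0.002],[0,0,0],0],[[0,0,-0.003],[0,0,0],0],[[0,0,-0.004],[0,0,0],0],[[0,0,-0.005],[0,0,0],0]]'
python3 -m creep '[[[0,0,-0.001],[0,0,0],0],[[0,0,-0.002],[0,0,0],0],[[0,0,-0.003],[0,0,0],0],[[0,0,-0.004],[0,0,0],0],[[0,0,-0.005],[0,0,0],0]]'
python3 -m creep '[[[0,0,-0.001],[0,0,0],0],[[0,0,-0.002],[0,0,0],0],[[0,0,-0.003],[0,0,0],0],[[0,0,-0.004],[0,0,0],0],[[0,0,-0.005],[0,0,0],0]]'
python3 -m creep '[[[0,0,-0.001],[0,0,0],0],[[0,0,-0.002],[0,0,0],0],[[0,0,-0.003],[0,0,0],0],[[0,0,-0.004],[0,0,0],0],[[0,0,-0.005],[0,0,0],0]]'
python3 -m creep '[[[0,0,-0.001],[0,0,0],0],[[0,0,-0.002],[0,0,0],0],[[0,0,-0.003],[0,0,0],0],[[0,0,-0.004],[0,0,0],0],[[0,0,-0.005],[0,0,0],0]]'
python3 go.py 0.446 0.132 0.066
```

```text
time: 10.0
eef_pos: [0.4444, 0.1329, 0.0321]
orientation: [-0.112, 0.994, -0.0, -0.0]
force: [-0.4, -0.3, 1.1]
opening: 0.0001
grip_force: 0.4
time: 10.62
eef_pos: [0.4445, 0.133, 0.0374]
orientation: [-0.112, 0.994, 0.0, -0.0]
force: [-2.4, -0.6, 1.8]
opening: -0.0002
grip_force: 1.1
time: 11.25
eef_pos: [0.4445, 0.133, 0.0424]
orientation: [-0.112, 0.994, 0.0, -0.0]
force: [-2.9, 0.1, 3.7]
opening: 0.0001
grip_force: 1.7
time: 11.88
eef_pos: [0.4447, 0.133, 0.0475]
orientation: [-0.112, 0.994, 0.0, 0.0]
force: [-2.9, -1.2, 3.5]
opening: -0.0001
grip_force: 2.2
time: 12.5
eef_pos: [0.445, 0.1331, 0.0525]
orientation: [-0.112, 0.994, 0.0, 0.0]
force: [-0.1, -0.1, 4.0]
opening: 0.0003
grip_force: 2.2
t 12.5 pos [0.445  0.1331 0.0525] shift [-0.0008 -0.0013 -0.0135] F [-0.1 -0.1  4. ] open 0.0 axes [[-0.97, -0.22, 0.0], [-0.22, 0.97, 0.0], [-0.0, -0.0, -1.0]]
```

```bash
python3 -m creep '[[[0,0,-0.0005],[0,0,0],0],[[0,0,-0.001],[0,0,0],0],[[0,0,-0.0015],[0,0,0],0],[[0,0,-0.002],[0,0,0],0],[[0,0,-0.0025],[0,0,0],0]]'
python3 -m creep '[[[0,0,-0.0005],[0,0,0],0],[[0,0,-0.001],[0,0,0],0],[[0,0,-0.0015],[0,0,0],0],[[0,0,-0.002],[0,0,0],0],[[0,0,-0.0025],[0,0,0],0]]'
python3 -m creep '[[[0,0,-0.0005],[0,0,0],0],[[0,0,-0.001],[0,0,0],0],[[0,0,-0.0015],[0,0,0],0],[[0,0,-0.002],[0,0,0],0],[[0,0,-0.0025],[0,0,0],0]]'
python3 -m creep '[[[0,0,-0.0005],[0,0,0],0],[[0,0,-0.001],[0,0,0],0],[[0,0,-0.0015],[0,0,0],0],[[0,0,-0.002],[0,0,0],0],[[0,0,-0.0025],[0,0,0],0]]'
python3 -m creep '[[[0,0,-0.0005],[0,0,0],0],[[0,0,-0.001],[0,0,0],0],[[0,0,-0.0015],[0,0,0],0],[[0,0,-0.002],[0,0,0],0],[[0,0,-0.0025],[0,0,0],0]]'
python3 -m creep '[[[0,0,-0.0005],[0,0,0],0],[[0,0,-0.001],[0,0,0],0],[[0,0,-0.0015],[0,0,0],0],[[0,0,-0.002],[0,0,0],0],[[0,0,-0.0025],[0,0,0],0]]'
python3 go.py 0.446 0.132 0.066
```

```text
time: 13.12
eef_pos: [0.445, 0.1331, 0.055]
orientation: [-0.112, 0.994, 0.0, 0.0]
force: [3.6, 0.9, 4.3]
opening: -0.0004
grip_force: 2.3
time: 13.75
eef_pos: [0.4446, 0.133, 0.0573]
orientation: [-0.112, 0.994, 0.0, 0.0]
force: [3.4, 0.3, 3.9]
opening: -0.0001
grip_force: 2.4
time: 14.38
eef_pos: [0.4446, 0.133, 0.0598]
orientation: [-0.112, 0.994, -0.0, 0.0]
force: [4.3, 1.5, 4.7]
opening: -0.0001
grip_force: 2.5
time: 15.0
eef_pos: [0.4446, 0.133, 0.0623]
orientation: [-0.112, 0.994, -0.0, 0.0]
force: [4.7, 0.7, 3.9]
opening: -0.0001
grip_force: 2.6
time: 15.62
eef_pos: [0.4446, 0.133, 0.0648]
orientation: [-0.112, 0.994, 0.0, 0.0]
force: [4.9, 1.0, 5.5]
opening: -0.0002
grip_force: 2.7
time: 16.25
eef_pos: [0.4446, 0.133, 0.0673]
orientation: [-0.112, 0.994, -0.0, -0.0]
force: [4.8, 0.9, 4.7]
opening: 0.0001
grip_force: 2.6
t 16.25 pos [0.4446 0.133  0.0673] shift [-0.0012 -0.0013  0.0013] F [4.8 0.9 4.7] open 0.0 axes [[-0.97, -0.22, -0.0], [-0.22, 0.97, -0.0], [0.0, 0.0, -1.0]]
```

```bash
python3 -m creep '[[[0,0,-0.0005],[0,0,0],0],[[0,0,-0.001],[0,0,0],0],[[0,0,-0.0015],[0,0,0],0],[[0,0,-0.002],[0,0,0],0],[[0,0,-0.0025],[0,0,0],0]]'
python3 -m creep '[[[0,0,-0.0005],[0,0,0],0],[[0,0,-0.001],[0,0,0],0],[[0,0,-0.0015],[0,0,0],0],[[0,0,-0.002],[0,0,0],0],[[0,0,-0.0025],[0,0,0],0]]'
python3 go.py 0.446 0.132 0.066
```

```text
time: 16.88
eef_pos: [0.4443, 0.1329, 0.0696]
orientation: [-0.112, 0.994, -0.0, -0.0]
force: [-0.0, -0.5, 0.3]
opening: -0.0002
grip_force: 0.0
time: 17.5
eef_pos: [0.4446, 0.133, 0.0723]
orientation: [-0.113, 0.994, -0.0, 0.0]
force: [0.2, 0.4, 0.5]
opening: 0.0001
grip_force: 0.0
t 17.5 pos [0.4446 0.133  0.0723] shift [-0.0011 -0.0013  0.0063] F [0.2 0.4 0.5] open 0.0 axes [[-0.97, -0.22, 0.0], [-0.22, 0.97, -0.0], [-0.0, -0.0, -1.0]]
```

The contact has gone, with the lid shut. I'll back straight up and check.

```bash
python3 -m creep '[[[0,0,-0.02],[0,0,0],0],[[0,0,-0.05],[0,0,0],0],[[0,0,-0.09],[0,0,0],0],[[0,0,-0.12],[0,0,0],0],[[0,0,-0.12],[0,0,0],0]]'
python3 - <<'E'
from h import *
snap('side','s3'); print(np.round(telemetry.state()['joint_velocities'],3))
im=cv2.imread('pics/s3.png')[90:260,180:400]; cv2.imwrite('pics/m3.png',cv2.resize(im,None,fx=3,fy=3,interpolation=cv2.INTER_CUBIC))
E
```

```text
time: 18.12
eef_pos: [0.4456, 0.1333, 0.1946]
orientation: [-0.112, 0.994, 0.0, 0.002]
force: [0.3, 0.8, 0.0]
opening: 0.0
grip_force: 0.0
[-0.     0.012 -0.042 -0.01  -0.001  0.   ]
```

View pics/m3.png

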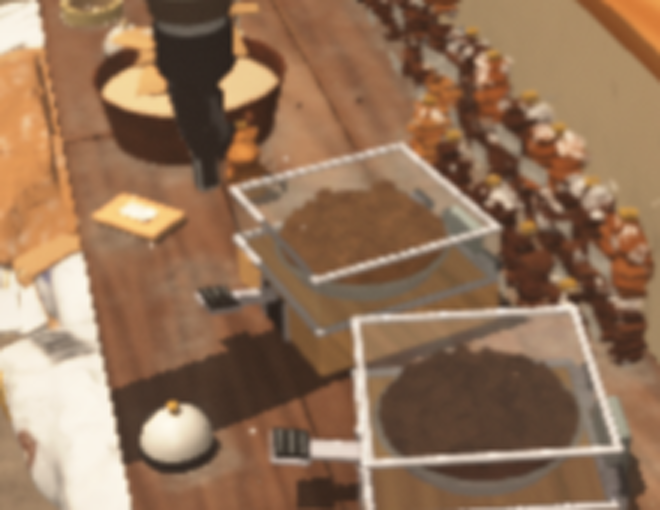

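Lid A is shut again (crop (235–500, 145–330)) and pad A is back at rest at (218,298). Keeper B, the bell and the packet are unmoved, and the tool is clear of everything.

```bash
python3 -c "from bench import ctrl; print(ctrl.job_done())"
```

```text
the job is handed in; nothing more can be done
None
```

I aired the golden-brown pie: its lid was held fully open for about 3.8 s, then eased shut slowly by the lever, the dark pie's keeper stayed shut, nothing around it was touched, and the job was handed in at about 18 s.

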